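# Index the funnel arm to the steel cup

## Robot

A 7-joint arm with a two-finger parallel gripper is mounted at the origin on a cart in front of the work surface, level with it; the furniture and walls round the work are solid. World frame = base frame: x ahead of the robot, y to its left, z up, the work surface at z = 0. Lengths are in m, angles in degrees, forces in N, time in s.
With the tool pointing down it reaches from about 0.425 to 0.875 m from the base axis. Payload 4.7 kg.
Tool frame: the origin (TCP) lies at the centre of the arm's flange, where the gripper is bolted on; the fingertips stand 182 mm ahead of it and the grasp point (between the pads) lies 164 mm ahead of it; z points along the fingers, y is the line along which they close (so a half turn about z gives the same grasp; the last joint's range is limited). The gripper opens to 87 mm and grips with 3 to 60 N. Pads are 19 mm wide; open, the fingers measure 117 mm over their backs; the gripper's body (75 mm by 190 mm) begins 51 mm behind the grasp point.
Start: joints at [-72.875, 18.392, -4.016, 83.108, 1.295, 78.541, -3.26], TCP at [0.183, 0.624, 0.405] pointing down, gripper open.
Joint ranges: [-163.93, 163.93], [-17.29, 119.83], [-79.2, 71.16], [3.27, 140.29], [-89.18, 269.18], [5.43, 117.66], [-154.24, 154.24]. Speed limits (degrees/s): [147.25, 147.25, 180, 180, 180, 180, 180].

## Interface

Orientations are given as [roll, pitch, yaw] about the fixed x, y, z axes, in that order (R = Rz(yaw) Ry(pitch) Rx(roll)).
In Python, from cell import env gives the robot as it stands. The module is installed in compiled form; this text tells all that it offers.
- The arm moves only by the tool step_arm, never from a script. Its argument "steps" is one flat list of numbers, 5 for each row, row after row: the opening, from 0 (shut) to 1 (fully open), then the shift along the tool's x, y, z in mm, then the turn about the tool's z in degrees. In form: [grip, dx, dy, dz, roll, grip, dx, dy, dz, roll, ...]. A call has 1 to 12 rows; each row shifts and turns the commanded pose from where the row before left it, along the tool's axes as they then stand; what a row does not reach is not made up. A row lasts 1/8 s, in which the tool goes at most 62.5 mm and 10.7 degrees, less where a joint would pass 70% of its speed; a pose out of reach is approached as far as the arm can. A call with a gripper value outside its range is refused whole. The fingers move at their own pace and stop on an object; "grip_force" is the grip in N (left out, the last holds). Time passes only in rows, so rows that do not move let the fingers close. It gives the time, the measured TCP pose, the force, the opening and the grip force at its end, in the units of the state.
- env.get_obs(): the state, without advancing time (a new reading comes with each control period).
- env.read_camera(name): name is "side" or "top"; returns a dict with "image" (400x640x3 uint8, red, green, blue), "camera_matrix" (3x3 intrinsics, pixels), "R" (3x3) and "t" (3): a world point X has camera coordinates R X + t. Camera axes: x right, y down, z forward; pixel columns grow to the right and rows downward; lengths in m; the calibration is good to about 2 mm. A picture is of the moment at which its call begins. There is no depth.
- env.sign_off(): hands the job in; it is judged then, once.
The state is a dict: "time_s": time; "qpos": joint angles; "joint_velocities": joint speeds; "effort": joint torques, N m; "tool_pos": TCP position; "tool_rot": TCP orientation; "force": force on the tool from outside, world axes, zero at the start; "wrist_torque": the same for the moment, N m; "grip_width": finger opening in m; "grasp_force": force on a finger pad.
Only numpy, scipy, OpenCV 4.12 (cv2) and the standard library are available. Lean on these libraries where they do the work, as an engineer would, in place of code of your own. Each camera call takes 0.05 s, during which the arm holds its last target. There are 200 camera calls.

## Task

The funnel on the filling stand's swing arm must stand over the steel measuring cup. Pull the arm's spring pin up by its black knob, swing the arm round to the cup's station and let the pin drop fully home into the hole there. Leave the cup standing where it is.

Things in the scene. Friction and masses are not known exactly. Their poses are not given: they have to be found in the camera images.
- filling_stand: Fixed grey column with a round grey index plate (230 mm wide, top at z = 105 mm). Origin: on the table, on the arm's upright swing axis; x points to the middle hole. Holes (14 mm, mouths rounded to 34 mm) on an 85 mm radius at 0, +-36, +-72 degrees from x. Beyond the four outer holes, at 170 mm radius, round pads (84 mm wide, 6 mm high) bear the steel cup and three glass beakers, in any order.
- knob (a point): Middle of the spring pin's black upright round knob, on the arm 85 mm from the swing axis. Knob 24 mm thick (26 mm near the top), from 20 mm below this point to 19 mm above. Pin home: point at z = 161 mm. Under the knob a 24 mm wide guide bush ends at z = 133 mm, the arm (22 mm wide) at 122 mm. The knob turns with the arm.
- index_pin (a joint): Lift of the spring pin, m: 0 home in a hole, 0.035 fully up. Moves straight up against a spring, 4.5 N at 0 and 10 N at the top. Below 0.019 in a hole it blocks the arm; above, the arm swings with light friction. Let go within 10 mm of a hole's middle it slides in by itself; let go between holes it rests on the plate at 0.019.
- spout (a point): Middle of the steel funnel's lower opening, z = 105 mm, on the arm 170 mm from the swing axis, straight beyond the knob. Funnel rim 64 mm wide, at z = 139 mm. The arm starts pinned in the middle hole and stops 83 degrees either side of it.
- steel_cup: Plain open steel measuring cup, 70 mm wide and 72 mm high, standing loose on one of the four pads, within 5 mm of the pad's middle. The beakers on the other pads are clear glass, two 89 mm and one 71 mm tall. Origin: middle of its underside.
Mind the look-alikes: they are no part of the job. What is shaped like the steel_cup but blue or orange is not meant.

How it is judged (in metres and radians):
On the way:
1. the pin is pulled out of its hole (value of joint index_pin above 0.018 m), for 0.1 s.
At the end, for the whole second after the job is handed in: The funnel's spout stands within 18 mm (seen from above) of the steel cup's middle, the pin is home in that station's hole (within 4 mm of its lowest position), and the cup still stands upright within 20 mm of where it was (horizontal distance between spout and steel_cup below 0.018 m and value of joint index_pin below 0.004 m and angle between steel_cup's own z axis and vertical below 0.15 rad and distance of steel_cup from where it was at the start of the episode below 0.02 m); the robot touches nothing.
It fails at once if the steel cup is tipped over (angle between steel_cup's own z axis and vertical above 0.5 rad).
It also fails if it takes over 32 s, if anything falls off the work surface, if the arm or the gripper's body presses on something with over 40 N, if the wrist force passes 120 N, or if a joint passes its speed limit or range.

## Working session

There is one attempt and no reset: what is moved stays moved. The work goes in short steps, Python scripts to look and compute and a tool call to move; the robot and the scene stay as the last step left them, time stands still between calls to the robot, and variables do not carry over. Pictures are saved under pics/ and viewed, at most 10 in all, crops included, and the job is handed in when it is done.

Besides the shell and the picture viewer there is one more tool, called after "Emit:" as a command line: name --argument value ..., lists and objects as JSON in quotes. step_arm: Moves the arm, as the interface text tells. Its arguments: {"type":"object","properties":{"steps":{"type":"array","items":{"type":"number"}},"grip_force":{"type":"number"}},"required":["steps"]}

```bash
mkdir -p pics
python3 - <<'E'
from cell import env
import cv2,numpy as np
o=env.get_obs();print({k:np.round(v,3) for k,v in o.items()})
for n in("top","side"):
    c=env.read_camera(n);cv2.imwrite(f"pics/{n}0.png",c["image"][:,:,::-1]);print(n,c["camera_matrix"].round(1).tolist(),c["R"].round(3).tolist(),c["t"].round(3), (-c["R"].T@c["t"]).round(3))
E
```

```text
{'time_s': np.float64(0.0), 'qpos': array([-72.874,  18.44 ,  -4.017,  83.173,   1.295,  78.539,  -3.259]), 'joint_velocities': array([-0.066,  0.026, -0.094, -0.009, -0.071, -0.005,  0.027]), 'effort': array([ 1.0000e-03, -4.9130e+01, -4.0400e-01, -3.1253e+01, -6.4000e-02,
        4.4000e-02,  0.0000e+00]), 'tool_pos': array([0.183, 0.624, 0.404]), 'tool_rot': array([-1.79893e+02,  6.00000e-03,  1.63686e+02]), 'force': array([-0.187,  0.653, -0.383]), 'wrist_torque': array([ 0.041,  0.03 , -0.043]), 'grasp_force': np.float64(0.0), 'grip_width': np.float64(0.087)}
top [[509.4, 0.0, 316.4], [0.0, 509.4, 191.9], [0.0, 0.0, 1.0]] [[0.007, -1.0, 0.008], [-0.993, -0.008, -0.114], [0.114, -0.007, -0.993]] [-0.047  0.556  1.227] [ 0.412 -0.034  1.283]
side [[516.6, 0.0, 321.7], [0.0, 516.6, 204.6], [0.0, 0.0, 1.0]] [[-0.989, 0.146, 0.001], [0.089, 0.605, -0.791], [-0.116, -0.783, -0.612]] [0.559 0.048 1.358] [0.707 0.952 0.868]
```

View pics/top0.png

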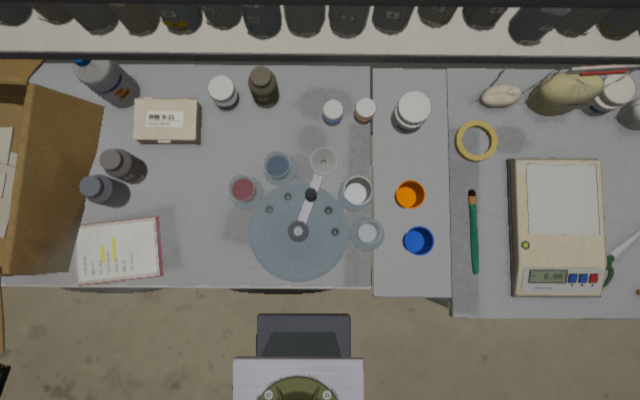

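View pics/side0.png

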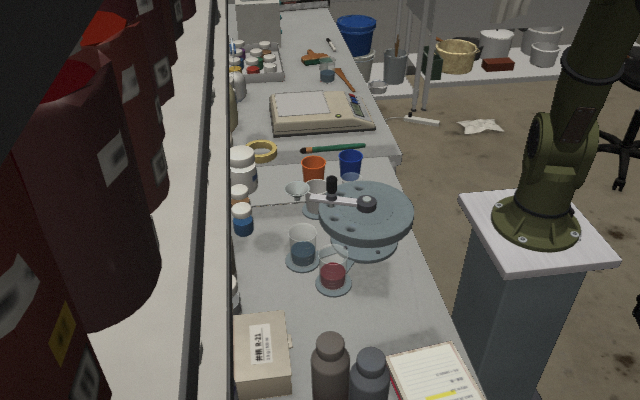

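```bash
cat > h.py <<'E'
import numpy as np,cv2
def ray(c,u,v,z):
    K,R,t=c["camera_matrix"],c["R"],c["t"]
    d=R.T@np.linalg.inv(K)@np.array([u,v,1.]);o=-R.T@t
    return o+d*(z-o[2])/d[2]
def proj(c,X):
    p=c["camera_matrix"]@(c["R"]@np.asarray(X,float)+c["t"]);return (p[:2]/p[2]).round(1)
def tri(c1,p1,c2,p2):
    P=[c["camera_matrix"]@np.c_[c["R"],c["t"]] for c in(c1,c2)]
    X=cv2.triangulatePoints(P[0],P[1],np.array(p1,float),np.array(p2,float))[:,0];return X[:3]/X[3]
E
python3 - <<'E'
from cell import env
from h import *
c=env.read_camera("top");s=env.read_camera("side")
a=c["image"][130:290,220:400,::-1];b=s["image"][140:300,260:440,::-1]
cv2.imwrite("pics/z.png",cv2.resize(np.hstack([a,b]),None,fx=2.2,fy=3.0) if 0 else np.vstack([cv2.resize(a[:160],(0,0),fx=3.7,fy=3.7)]))
cv2.imwrite("pics/zs.png",cv2.resize(b,(0,0),fx=3.7,fy=3.7))
# dark knob blobs
for n,k,roi in(("top",c,(295,180,330,210)),("side",s,(320,170,345,198))):
    x0,y0,x1,y1=roi;m=(k["image"][y0:y1,x0:x1].max(2)<60).astype(np.uint8)
    N,L,st,ce=cv2.connectedComponentsWithStats(m)
    for i in range(1,N):
        if st[i,4]>8: print(n,st[i]+[x0,y0,0,0,0],ce[i]+[x0,y0])
print("axis guess",ray(c,298,231,.13),"knob",ray(c,311,195,.18),"cup rim",ray(c,357,190,.078),"spout rim",ray(c,323,161,.139))
E
```

```text
top [306 189  10  12 100] [310.52 194.69]
side [326 176  11  18 169] [331.42011834 184.43195266]
side [327 196  10   2  13] [331.61538462 196.76923077]
axis guess [ 0.45574503 -0.00071372  0.13      ] knob [ 0.53232162 -0.02956444  0.18      ] cup rim [ 0.55629788 -0.13874906  0.078     ] spout rim [ 0.61488478 -0.05607743  0.139     ]
```

View pics/z.png

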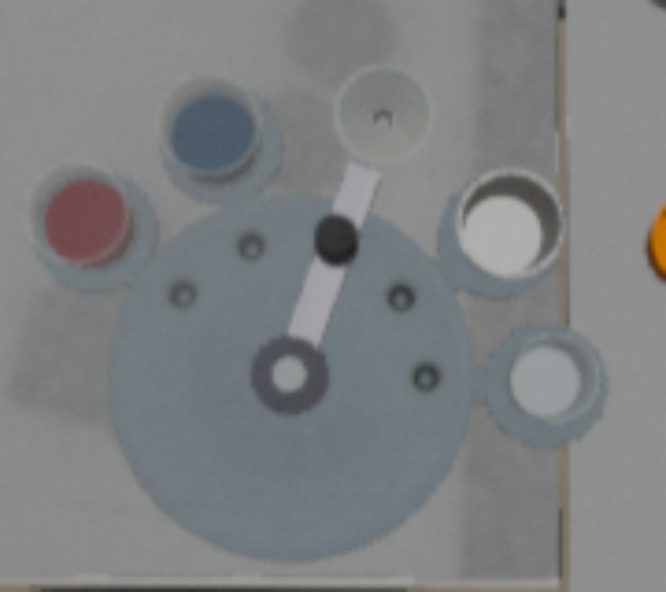

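View pics/zs.png

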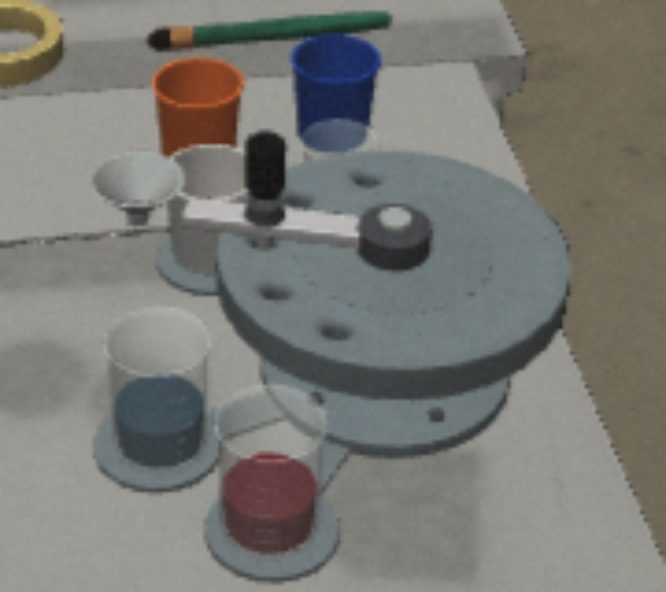

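The top view shows the steel cup at the first station to the right of the arm (crop (510,222), full (357,191)), that is −36°. The glass beakers are at the other three. Next I fit the stand from the four holes (crop (182,294), (251,246), (400,297), (425,377)).

Run:
```python
from cell import env
from h import *
c=env.read_camera("top");s=env.read_camera("side")
f=lambda u,v:(220+(u-1.4)/3.7,130+(v-1.4)/3.7)
H=np.array([ray(c,*f(*p),.103)[:2] for p in((182,294),(251,246),(400,297),(425,377))])
ang=np.radians([72,36,-36,-72]);M=.085*np.c_[np.cos(ang),np.sin(ang)]
mh,mm=H.mean(0),M.mean(0)
U=(M-mm).T@(H-mh);th=np.arctan2(U[0,1]-U[1,0],U[0,0]+U[1,1])
R=np.array([[np.cos(th),-np.sin(th)],[np.sin(th),np.cos(th)]])
ax=mh-R@mm
print("axis",ax,"yaw",np.degrees(th),"resid mm",((H-(M@R.T+ax))*1e3).round(1).tolist())
P=lambda r,a:ax+r*np.array([np.cos(th+np.radians(a)),np.sin(th+np.radians(a))])
print("knob pred",P(.085,0),"seen",ray(c,310.5,194.2,.18),"tri",tri(c,(310.5,194.7),s,(331.4,184.4)))
print("spout pred",P(.17,0),"rim seen",ray(c,*f(383,116),.139))
print("target knob",P(.085,-36),"pad",P(.17,-36),"cup rim",ray(c,*f(511,222),.078))
for a in(0,-9,-18,-27,-36):print(a,P(.085,a).round(4),np.degrees(th)+a)
K=P(.085,0);print("proj knob side",proj(s,[*K,.161]),"top",proj(c,[*K,.18]), "axis top",proj(c,[*ax,.13]))
```

```text
axis [4.56700561e-01 3.22726549e-04] yaw -18.440174809933957 resid mm [[-0.2, -0.3], [-0.1, -0.4], [0.1, 0.4], [0.2, 0.4]]
knob pred [ 0.53733619 -0.02656399] seen [ 0.53406607 -0.02846027  0.18      ] tri [ 0.53651059 -0.02866651  0.15865782]
spout pred [ 0.61797182 -0.0534507 ] rim seen [ 0.61494982 -0.05638485  0.139     ]
target knob [ 0.50613254 -0.06882552] pad [ 0.55556452 -0.13797376] cup rim [ 0.55722073 -0.14049185  0.078     ]
0 [ 0.5373 -0.0266] -18.440174809933957
-9 [ 0.5321 -0.0388] -27.440174809933957
-18 [ 0.5251 -0.0502] -36.44017480993396
-27 [ 0.5163 -0.0602] -45.44017480993396
-36 [ 0.5061 -0.0688] -54.44017480993396
proj knob side [331.7 184.2] top [309.6 192.7] axis top [297.5 230.6]
```

Emit:
step_arm --steps '[1, -36, -36, 0, 0, 1, -36, -36, 0, 0, 1, -36, -36, 0, 0, 1, -36, -36, 0, 0, 1, -36, -36, 0, 0, 1, -36, -36, 0, 0, 1, -36, -36, 0, 0, 1, -36, -36, 0, 0, 1, -36, -36, 0, 0, 1, -36, -36, 0, 0, 1, -36, -36, 0, 0, 1, -36, -36, 0, 0]' --grip_force 40

```text
time_s: 1.8
tool_pos: [0.4764, 0.0862, 0.4051]
tool_rot: [179.9, 0.0, 163.7]
force: [0.7, 0.8, 0.1]
grip_width: 0.0871
grasp_force: 0.0
```

```bash
cat > go.py <<'E'
import sys
from cell import env
from scipy.spatial.transform import Rotation as Ro
import numpy as np
o=env.get_obs();R=Ro.from_euler("xyz",o["tool_rot"],degrees=True).as_matrix()
T=np.array(list(map(float,sys.argv[1:4])))
print(o["time_s"],o["tool_pos"].round(4),o["tool_rot"].round(2),o["force"].round(1),o["grip_width"],o["grasp_force"],"q7",o["qpos"][6],"tool mm",((T-o["tool_pos"])@R*1e3).round(1))
E
python3 go.py .536 -.028 .404
```

```text
1.8 [0.4764 0.0862 0.4051] [1.7994e+02 4.0000e-02 1.6369e+02] [0.7 0.8 0.1] 0.08707510565326398 0.0 q7 59.24697576267699 tool mm [-89.3 -92.9   1. ]
```

Emit:
step_arm --steps '[1, -30, -31, 0, 0, 1, -30, -31, 0, 0, 1, -29, -31, 0, 0, 1, 0, 0, 0, 3, 1, 0, 0, 20, 0, 1, 0, 0, 20, 0, 1, 0, 0, 20, 0, 1, 0, 0, 20, 0, 1, 0, 0, 0, 0]'

```text
time_s: 2.92
tool_pos: [0.5345, -0.0263, 0.3235]
tool_rot: [-179.9, -0.2, 160.7]
force: [-0.5, 0.1, 0.0]
grip_width: 0.087
grasp_force: 0.0
```

```bash
python3 go.py .5365 -.0277 .324
python3 - <<'E'
from cell import env
from h import *
a=env.read_camera("top")["image"][130:290,220:400,::-1];b=env.read_camera("side")["image"][100:260,260:440,::-1]
cv2.imwrite("pics/g.png",cv2.resize(np.hstack([a,b]),(0,0),fx=2.2,fy=2.2))
E
```

```text
2.925 [ 0.5345 -0.0263  0.3235] [-1.7992e+02 -1.6000e-01  1.6068e+02] [-0.5  0.1  0. ] 0.08703657028449274 0.0 q7 75.2560274037871 tool mm [-2.4 -0.7 -0.5]
```

View pics/g.png

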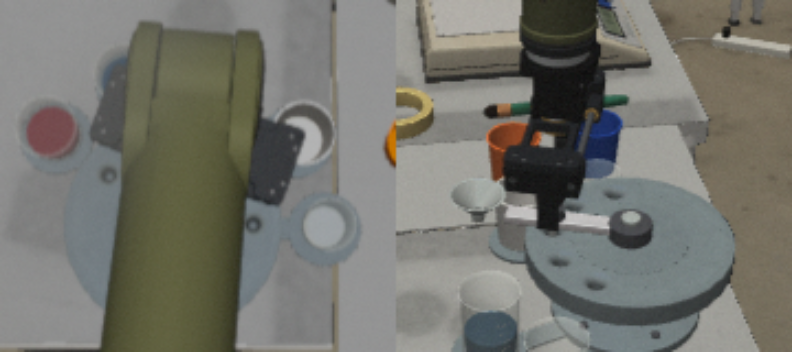

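The gripper stands over the knob (side crop around (548,200)), with the fingers either side and clear of the arm. Closing.

Emit:
step_arm --steps '[1, -2, -1, 0, 0, 0, 0, 0, 0, 0, 0, 0, 0, 0, 0, 0, 0, 0, 0, 0, 0, 0, 0, 0, 0, 0, 0, 0, 0, 0, 0, 0, 0, 0, 0, 0, 0, 0, 0, 0]' --grip_force 45

```text
time_s: 4.03
tool_pos: [0.5367, -0.028, 0.3248]
tool_rot: [180.0, 0.0, 160.7]
force: [0.7, 0.2, 0.0]
grip_width: 0.0253
grasp_force: 0.0
```

Emit:
step_arm --steps '[0, 0, 0, 0, 0, 0, 0, 0, 0, 0, 0, 0, 0, 0, 0]'

```text
time_s: 4.4
tool_pos: [0.5367, -0.028, 0.3248]
tool_rot: [180.0, 0.0, 160.7]
force: [0.5, 1.0, 0.3]
grip_width: 0.0228
grasp_force: 44.9
```

Gripped (about 24 mm wide, 45 N). Lifting 28 mm.

Emit:
step_arm --steps '[0, 0, 0, -7, 0, 0, 0, 0, -7, 0, 0, 0, 0, -7, 0, 0, 0, 0, -7, 0, 0, 0, 0, 0, 0, 0, 0, 0, 0, 0]'

```text
time_s: 5.15
tool_pos: [0.5366, -0.0281, 0.3524]
tool_rot: [-180.0, -0.0, 160.7]
force: [3.2, -0.4, -8.8]
grip_width: 0.0229
grasp_force: 44.9
```

```bash
python3 go.py .505 -.0698 .352
python3 - <<'E'
import numpy as np
ax=np.array([.4563,-.0003]);a0=np.radians(-19.0)
p=ax+.085*np.array([np.cos(a0),np.sin(a0)]);print(p)
# chord of 4 deg turn row by row in tool frame: tool yaw=160.7 at start, shift first in row's start frame
n=9;yaw=np.radians(160.7)
for i in range(1,n+1):
    a=a0-np.radians(4*i);q=ax+.085*np.array([np.cos(a),np.sin(a)]);d=(q-p)*1e3;p=q
    print((d@[np.cos(yaw),np.sin(yaw)]).round(2),(d@[np.sin(yaw),-np.cos(yaw)]).round(2));yaw-=np.radians(4)
print(p)
E
```

```text
5.15 [ 0.5366 -0.0281  0.3524] [-1.7999e+02 -1.0000e-02  1.6069e+02] [ 3.2 -0.4 -8.8] 0.02289197816240189 44.88348936662078 q7 74.70183274630467 tool mm [ 16.1 -49.8   0.5]
[ 0.53666908 -0.02797329]
0.18 -5.93
0.18 -5.93
0.18 -5.93
0.18 -5.93
0.18 -5.93
0.18 -5.93
0.18 -5.93
0.18 -5.93
0.18 -5.93
[ 0.505054   -0.06992792]
```

The −8.8 N vertical force matches the spring at about 28 mm lift, so the pin is out. Swinging 36°.

Emit:
step_arm --steps '[0, 0.2, -5.9, 0, 4, 0, 0.2, -5.9, 0, 4, 0, 0.2, -5.9, 0, 4, 0, 0.2, -5.9, 0, 4, 0, 0.2, -5.9, 0, 4, 0, 0.2, -5.9, 0, 4, 0, 0.2, -6, 0, 4, 0, 0.2, -6, 0, 4, 0, 0.2, -6, 0, 4, 0, 0, 0, 0, 0, 0, 0, 0, 0, 0]'

```text
time_s: 6.52
tool_pos: [0.5047, -0.0698, 0.3525]
tool_rot: [-180.0, -0.0, 124.7]
force: [1.5, -3.0, -8.5]
grip_width: 0.023
grasp_force: 44.9
```

```bash
python3 go.py .505 -.0698 .352
python3 - <<'E'
from cell import env
from h import *
a=env.read_camera("top")["image"][130:290,220:400,::-1];b=env.read_camera("side")["image"][100:260,260:440,::-1]
cv2.imwrite("pics/s.png",cv2.resize(np.hstack([a,b]),(0,0),fx=2.2,fy=2.2))
E
```

```text
6.525 [ 0.5047 -0.0698  0.3525] [-1.7996e+02 -2.0000e-02  1.2475e+02] [ 1.5 -3.  -8.5] 0.02295382500827173 44.88363300450146 q7 41.70378720479408 tool mm [-0.1  0.3  0.5]
```

View pics/s.png

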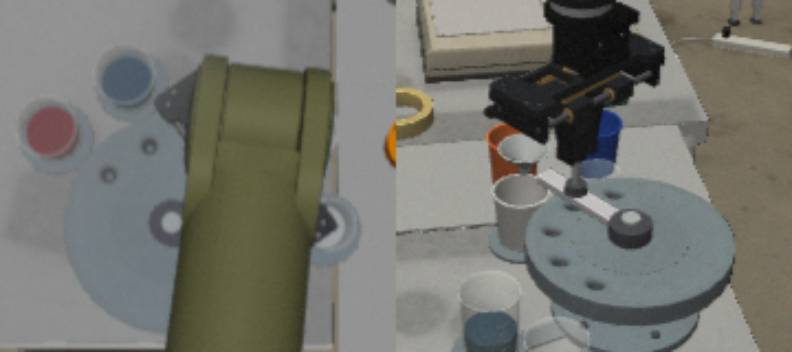

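The funnel now stands over the steel cup (side crop (522,150) above (520,210)). Lowering the pin, still gripped.

Emit:
step_arm --steps '[0, 0, 0, 7, 0, 0, 0, 0, 7, 0, 0, 0, 0, 7, 0, 0, 0, 0, 4, 0, 0, 0, 0, 3, 0, 0, 0, 0, 0, 0]'

```text
time_s: 7.38
tool_pos: [0.5049, -0.0697, 0.3249]
tool_rot: [180.0, -0.0, 124.7]
force: [-0.1, -0.5, -4.4]
grip_width: 0.0231
grasp_force: 44.9
```

The force is −4.4 N at the starting height, so the pin is home. Releasing and retreating upward.

Emit:
step_arm --steps '[0.8, 0, 0, 0, 0, 0.8, 0, 0, 0, 0, 0.8, 0, 0, 0, 0, 0.8, 0, 0, 0, 0, 0.8, 0, 0, 0, 0, 0.8, 0, 0, -15, 0, 0.8, 0, 0, -30, 0, 0.8, 0, 0, -35, 0, 0.8, 0, 0, 0, 0]'

```text
time_s: 8.5
tool_pos: [0.5058, -0.0703, 0.4086]
tool_rot: [179.7, 0.2, 124.7]
force: [0.0, 0.1, -0.9]
grip_width: 0.0699
grasp_force: 0.0
```

Emit:
step_arm --steps '[0.8, 40, 40, 0, 0, 0.8, 40, 40, 0, 0, 0.8, 40, 40, 0, 0, 0.8, 40, 40, 0, 0, 0.8, 40, 40, 0, 0, 0.8, 0, 0, 0, 0]'

```text
time_s: 9.25
tool_pos: [0.5545, 0.2148, 0.4034]
tool_rot: [-179.9, -0.1, 125.2]
force: [-0.5, -1.2, -0.5]
grip_width: 0.0701
grasp_force: 0.0
```

Run:
```python
from cell import env
from h import *
c=env.read_camera("top");s=env.read_camera("side")
a=c["image"][130:290,220:400,::-1];b=s["image"][100:260,260:440,::-1]
cv2.imwrite("pics/e.png",cv2.resize(np.hstack([a,b]),(0,0),fx=2.2,fy=2.2))
k=s["image"];m=(k[170:215,320:365].max(2)<60).astype(np.uint8)
N,L,st,ce=cv2.connectedComponentsWithStats(m)
print([(st[i].tolist(),ce[i]+[320,170]) for i in range(1,N) if st[i,4]>20],"home would be",proj(s,[.505,-.0697,.161]),"on plate",proj(s,[.505,-.0697,.18]))
```

```text
[([0, 0, 45, 45, 1471], array([343.79945615, 191.04078858]))] home would be [342.  172.9] on plate [342.2 166.4]
```

View pics/e.png

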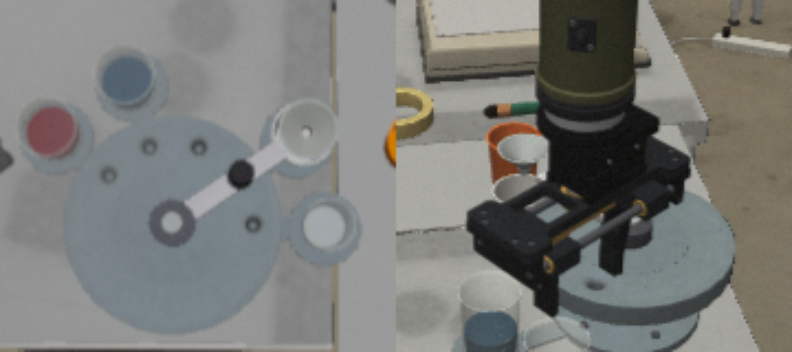

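The top view shows the funnel centred over the cup; the gripper hides the knob in the side view, so I move aside to check it.

Emit:
step_arm --steps '[0.8, 40, 15, 0, 0, 0.8, 40, 15, 0, 0, 0.8, 40, 15, 0, 0, 0.8, 40, 15, 0, 0, 0.8, 40, 10, 0, 0, 0.8, 0, 0, 0, 0]'

```text
time_s: 10.1
tool_pos: [0.4975, 0.415, 0.4044]
tool_rot: [-180.0, -0.1, 124.9]
force: [0.4, -0.4, -0.5]
grip_width: 0.0699
grasp_force: 0.0
```

Run:
```python
from cell import env
from h import *
c=env.read_camera("top");s=env.read_camera("side")
b=s["image"][100:260,260:440,::-1]
cv2.imwrite("pics/f.png",cv2.resize(b,(0,0),fx=3,fy=3))
for n,k,(x0,y0,w,h) in(("side",s,(325,155,32,36)),("top",c,(315,195,30,30))):
    m=(k["image"][y0:y0+h,x0:x0+w].max(2)<60).astype(np.uint8)
    N,L,st,ce=cv2.connectedComponentsWithStats(m)
    print(n,[(st[i].tolist(),ce[i]+[x0,y0]) for i in range(1,N) if st[i,4]>20])
print(env.get_obs()["force"],ray(c,220+307/2.2,130+131/2.2,.139))
```

```text
side [([12, 10, 10, 18, 160], array([341.6625 , 173.50625]))]
top [([9, 8, 11, 13, 108], array([328.98148148, 209.11111111]))]
[-0.53667526 -1.57848399  0.616356  ] [ 0.55009297 -0.13919907  0.139     ]
```

View pics/f.png

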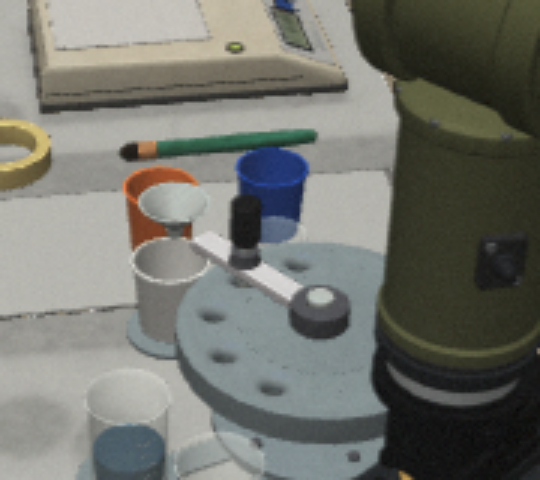

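The knob sits at side pixel (341.7,173.5). Home predicts (342.0,172.9) and resting on the plate (342.2,166.4), so the pin is home. The cup stands upright under the funnel, and the gripper is clear.

```bash
python3 -c "
from cell import env
print(env.sign_off())"
```

```text
the job is handed in; nothing more can be done
None
```

The job is handed in at about 10 s of the 32 s: the funnel stands over the steel cup at the −36° station, with the pin home, the cup upright on its pad and the gripper clear; the hand-in returned no verdict.

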